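Refit the drawer unit's top plate on its pin and stand the cup on it

TASK

Put the loose blue top plate back on the drawer unit: lay it squarely on top with the cork end to the left as the robot sees it, slide it about with a light touch until its hole finds the steel pin, never forcing it down while it rides on the pin, and let it drop flat. Then stand the yellow cup upright in the middle of the plate's cork round, leave everything else where it is, and let go.

Things in the scene. Friction and masses are not known exactly. Their poses are not given: they have to be found in the camera images.
- unit: white plastic drawer unit fixed to the vanity, 170 (x) by 210 (y) by 100 mm high, two drawers with knobs on the side facing the robot (-x). Origin: centre of its underside; z up, y to the left of the unit's front as the robot sees it. Its flat top is 100 mm above the origin.
- unit_disc (a point): centre of the black 28 mm disc flush in the unit's top, at (0, -55, 100) mm in the unit's frame. A rigid steel pin, 12 mm across, 6 mm high with a 2 mm bevelled top, stands on the disc 6 mm off this centre, in any direction: it differs each time and is not reported. While the plate rides on the pin, press it with 25 N at most; its own drop, once let go, is fine.
- plate: loose blue plastic plate, 100 (x) by 150 (y) by 8 mm thick, about 0.22 kg; starts flat on the vanity, turned up to 0.45 rad. Origin: centre of its underside; z up. Fitted, its axes point about as those of the unit (within 0.25 rad, cork end to the unit's +y) and its underside lies on the unit's top.
- plate_hole (a point): centre of the plate's through hole at the underside, at (0, -55, 0) mm in the plate's frame; the hole is 15 mm across, 1.5 mm clear of the pin all round.
- plate_grip (a point): top centre of the plate's upright grey grip, at (0, -15, 48) mm in the plate's frame. The grip is a block 40 mm long in x, 14 mm thick in y, and stands 40 mm above the plate; pinch it across its thickness (fingers closing along the plate's y).
- plate_cork (a point): centre of the flush cork round, 68 mm across, on top of the plate at (0, 35, 8) mm in the plate's frame: the cup's place.
- cup: empty open yellow plastic cup, about 0.06 kg, 90 mm tall, 60 mm across at the rim, walls 3 mm, narrower at the foot. Origin: centre of its underside; z up. Starts upright on the vanity in any one of three places shared with the perfume bottle and the toothbrush stand.
- perfume: closed amber glass perfume bottle, 34 by 50 mm, 92 mm tall; origin under its centre. Leave it alone.
- stand: empty grey ceramic toothbrush stand, a round beaker 72 mm across, 95 mm tall; origin under its centre. Leave it alone.
- clipper: steel nail clipper, 62 by 13 mm, 16 mm high, lying flat; origin under its centre. Leave it alone.
- hairbrush: wooden hairbrush about 220 mm long, lying bristles down; origin on the vanity under the root of its handle. Leave it alone.
- dispenser: green glass bottle with white cap, 66 mm across, 120 mm tall; origin under its centre. Leave it alone.
- jar: white jar, 70 mm across, 55 mm tall; origin under its centre. Leave it alone.

How it is judged (in metres and radians):
On the way, in this order (a step that is already met when the one before it is completed fails the run):
1. the plate has dropped over the pin and lies flat and square on the unit, without the cup on it yet (z of plate in the frame of unit between 0.097 and 0.102 m and angle between plate's own z axis and vertical below 0.03 rad and horizontal distance between plate_hole and unit_disc below 0.01 m and angle between the y axis of plate and the y axis of unit, either way round below 0.25 rad and y of plate_cork in the frame of unit above 0 m and horizontal distance between cup and plate_cork above 0.06 m), for 0.2 s.
2. the cup stands upright on the plate's cork round (z of plate in the frame of unit between 0.097 and 0.102 m and angle between plate's own z axis and vertical below 0.03 rad and horizontal distance between plate_hole and unit_disc below 0.01 m and angle between the y axis of plate and the y axis of unit, either way round below 0.25 rad and y of plate_cork in the frame of unit above 0 m and horizontal distance between cup and plate_cork below 0.014 m and z of cup in the frame of plate between 0.005 and 0.012 m and angle between cup's own z axis and vertical below 0.06 rad and linear speed of each of cup, plate below 0.02 m/s), for 0.2 s.
At the end, for the whole second after the job is handed in: Plate flat on the unit's top (within 2 mm, tilt under 0.03 rad), hole within 10 mm of the disc's centre (flat only if over the pin), square within 0.25 rad, cork end to +y; cup upright (0.06 rad), within 14 mm of the cork round's centre; both still and released (all of step 2); the robot touches nothing.
It fails at once if a bystander (perfume, stand, clipper, hairbrush, green bottle, jar) is moved more than 30 mm (distance of any of perfume, stand, clipper, hairbrush, dispenser, jar from where it was at the start of the episode above 0.03 m).
It fails at once if the perfume bottle, toothbrush stand or green bottle is tipped over (angle between any of perfume, stand, dispenser's own z axis and vertical above 0.5 rad).
It fails at once if the yellow cup is tipped more than 0.6 rad (angle between cup's own z axis and vertical above 0.6 rad).
It fails at once if the gripper forces the plate down with more than 25 N while it is not yet down over the pin (contact force between plate and unit above 25 N and contact force between the fingers and plate above 1 N and z of plate in the frame of unit above 0.1025 m).
It also fails if it takes over 72 s, if anything falls off the work surface, if the arm or the gripper's body presses on something with over 40 N, if the wrist force passes 120 N, or if a joint passes its speed limit or range.

ROBOT

A 7-joint arm with a two-finger parallel gripper is mounted at the origin on the work surface. World frame = base frame: x ahead of the robot, y to its left, z up, the work surface at z = 0. Lengths are in mm, angles in rad, forces in N, time in s.
With the tool pointing down it reaches from about 400 to 875 mm from the base axis. Payload 4.4 kg.
Tool frame: the origin (TCP) lies at the very end of the fingers, on their centre line; the grasp point (between the pads) lies 19 mm behind it; z points along the fingers, x is the direction in which the jaws open and shut, and the axes are right-handed (so a half turn about z gives the same grasp; the last joint's range is limited). The gripper opens to 85 mm and grips with 20 to 120 N. Pads are 22 mm wide; open, the fingers measure 114 mm over their backs; the gripper's body (76 mm by 85 mm) begins 54 mm behind the grasp point. The pads swing forward as they close: fully open they stand 13 mm farther back than shut.
Start: joints at [-1.342, 0.628, 0.038, 1.517, -0.027, 0.996, -0.02], TCP at [188.832, 621.981, 231.313] pointing down, gripper open.
Joint ranges: [-3.06, 3.06], [-0.37, 2.12], [-1.25, 1.32], [0.18, 2.47], [-1.1, 4.24], [0.23, 1.98], [-2.94, 2.94]. Speed limits (rad/s): [2.57, 2.57, 3.14, 3.14, 3.14, 3.14, 3.14].

INTERFACE

Orientations are given as [roll, pitch, yaw] about the fixed x, y, z axes, in that order (R = Rz(yaw) Ry(pitch) Rx(roll)).
In Python, from cell import * gives the robot as it stands. The module is installed in compiled form; this text tells all that it offers.
- The arm moves only by the tool play_rows, never from a script. Its argument "targets" is a list of rows, each an object with "slide": the shift along the tool's x, y, z in mm, a list of three; "turn": the turn, a rotation vector about the tool's x, y, z in degrees, a list of three; "hand": the finger opening in mm, from 0 to 85.4. A call has 1 to 5 rows; each row shifts and turns the commanded pose from where the row before left it, along the tool's axes as they then stand; what a row does not reach is not made up. A row lasts 1/8 s, in which the tool goes at most 62.5 mm and 10.7 degrees, less where a joint would pass 70% of its speed; a pose out of reach is approached as far as the arm can. A call is refused whole if a number of a shift passes 62.5 or a number of a turn 10.7, either way. A call with a gripper value outside its range is refused whole. The fingers move at their own pace and stop on an object; the grip force is fixed at half the most. Time passes only in rows, so rows that do not move let the fingers close. It gives the time, the measured TCP pose, the force and the opening at its end, in the units of the state.
- read_state(): the state, without advancing time (a new reading comes with each control period).
- get_image(name): name is "scene" or "top" or "wrist"; returns (picture, depth): 420x560x3 uint8, blue, green, red; 420x560 float32, mm along the optical axis (not along the pixel's ray), 0 where there is no reading.
- calibration(name): a dict with "K" (3x3 intrinsics, pixels), "D" ([k1, k2, p1, p2, k3] as OpenCV has them; the pictures are not rectified), "R" (3x3) and "t" (3): a world point X has camera coordinates R X + t. Camera axes: x right, y down, z forward; pixel columns grow to the right and rows downward; lengths in mm; the calibration is good to about 2 mm. A picture is of the moment at which its call begins: read the wrist's pose just before it. calibration takes no time and is no camera call; for the wrist camera it gives the pose at the moment of the call.
- finish_job(): hands the job in, once; it reports no verdict.
The state is a dict: "clock": time; "qpos": joint angles; "qd": joint speeds; "tau": joint torques, N m; "eef_pos": TCP position; "tool_rot": TCP orientation; "force": force on the tool from outside, world axes, zero at the start; "torque": the same for the moment, N m; "width": finger opening in mm.
Only numpy, scipy, OpenCV 4.12 (cv2) and the standard library are available. Lean on these libraries where they do the work, as an engineer would, in place of code of your own. Each camera call takes 0.05 s, during which the arm holds its last target.

## Working session

There is one attempt and no reset: what is moved stays moved. The work goes in short steps, Python scripts to look and compute and a tool call to move; the robot and the scene stay as the last step left them, time stands still between calls to the robot, and variables do not carry over. Pictures are saved under pics/ and viewed, and the job is handed in when it is done.

Besides the shell and the picture viewer there is one more tool, called after "Request:" in YAML: its name, and indented under it one key for each argument. play_rows: Moves the arm, as the interface text tells. Its arguments: {"type":"object","properties":{"targets":{"type":"array"}},"required":["targets"]}

```bash
mkdir -p pics
python3 - <<'E'
from cell import *
import cv2,numpy as np
s=read_state(); print({k:np.round(v,3).tolist() for k,v in s.items()})
for n in ["scene","top"]:
    p,d=get_image(n); cv2.imwrite(f"pics/{n}0.png",p); np.save(f"{n}0.npy",d); c=calibration(n); print(n,{k:np.round(v,3).tolist() for k,v in c.items()})
E
```

```text
{'clock': 0.0, 'qpos': [-1.342, 0.629, 0.038, 1.518, -0.027, 0.996, -0.02], 'qd': [0.002, -0.001, 0.0, -0.0, 0.001, 0.003, 0.0], 'tau': [-0.001, -56.34, 1.226, -19.345, 0.011, 0.01, -0.0], 'eef_pos': [188.628, 621.381, 230.396], 'tool_rot': [3.142, 0.002, 1.276], 'force': [0.242, -0.276, 0.091], 'torque': [0.036, 0.024, 0.03], 'width': 85.374}
scene {'K': [[509.882, 0.0, 274.302], [0.0, 509.882, 208.305], [0.0, 0.0, 1.0]], 'D': [-0.033, 0.0, 0.0, 0.0, 0.0], 'R': [[-0.634, 0.773, 0.001], [0.647, 0.531, -0.547], [-0.424, -0.347, -0.837]], 't': [338.349, -349.11, 1513.666]}
top {'K': [[542.489, 0.0, 285.32], [0.0, 542.489, 213.25], [0.0, 0.0, 1.0]], 'D': [-0.037, 0.0, 0.0, 0.0, 0.0], 'R': [[-0.007, -1.0, -0.007], [-0.991, 0.008, -0.135], [0.135, 0.006, -0.991]], 't': [49.585, 562.651, 1602.735]}
```

View pics/scene0.png

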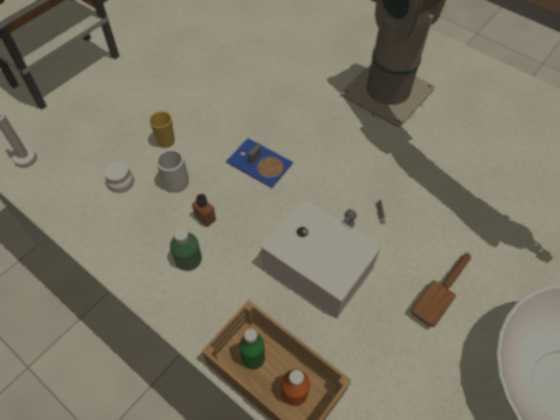

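View pics/top0.png

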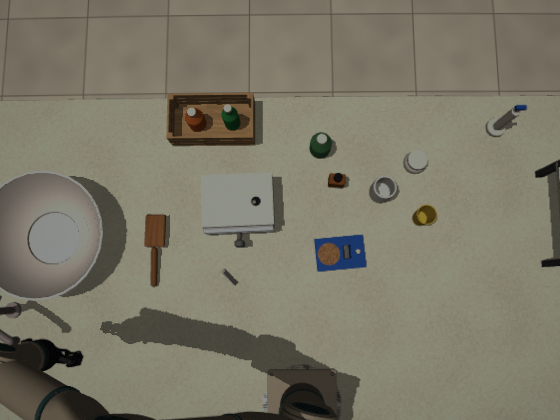

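```bash
cat > h.py <<'E'
from cell import *
import cv2,numpy as np
np.set_printoptions(precision=2,suppress=True)
def ray(c,uv):
    uv=np.asarray(uv,float).reshape(-1,1,2)
    n=cv2.undistortPoints(uv,np.array(c["K"],float),np.array(c["D"],float)).reshape(-1,2)
    R=np.array(c["R"]);t=np.array(c["t"])
    d=np.c_[n,np.ones(len(n))]@R
    return -R.T@t,d
def onplane(c,uv,z):
    o,d=ray(c,uv); return o+d*((z-o[2])/d[:,2])[:,None]
def cloud(c,dep):
    h,w=dep.shape; v,u=np.mgrid[:h,:w]
    o,d=ray(c,np.c_[u.ravel(),v.ravel()])
    return (o+d*dep.reshape(-1,1)).reshape(h,w,3)
def proj(c,X):
    rv=cv2.Rodrigues(np.array(c["R"],float))[0]
    return cv2.projectPoints(np.asarray(X,float).reshape(-1,1,3),rv,np.array(c["t"],float),np.array(c["K"],float),np.array(c["D"],float))[0].reshape(-1,2)
def comps(mask,P,mn=15):
    n,l,st,ce=cv2.connectedComponentsWithStats(mask.astype(np.uint8))
    for i in range(1,n):
        if st[i,4]>=mn:
            q=P[l==i]; print(ce[i],st[i,4],"med",np.median(q,0),"min",np.percentile(q,2,axis=0),"max",np.percentile(q,98,axis=0))
E
python3 - <<'E'
from h import *
c=calibration("top"); p=cv2.imread("pics/top0.png"); d=np.load("top0.npy"); P=cloud(c,d)
hsv=cv2.cvtColor(p,cv2.COLOR_BGR2HSV)
H,S,V=hsv[...,0],hsv[...,1],hsv[...,2]
for nm,m in [("blue",(H>105)&(H<130)&(S>130)),("yellow",(H>18)&(H<32)&(S>150)),]:
    print(nm); comps(m&(d>0),P)
print("high"); comps((P[...,2]>25)&(d>0)&(P[...,0]>300),P,20)
m=((H>105)&(H<130)&(S>130)).astype(np.uint8)
cs=max(cv2.findContours(m,cv2.RETR_EXTERNAL,cv2.CHAIN_APPROX_NONE)[0],key=cv2.contourArea)
w=onplane(c,cs.reshape(-1,2),8)[:,:2].astype(np.float32); print("plate rect",cv2.minAreaRect(w))
m=(np.abs(P[...,2]-100)<8)&(P[...,1]>0)&(P[...,1]<350)&(P[...,0]>400)&(P[...,0]<720)
cs=max(cv2.findContours(m.astype(np.uint8),cv2.RETR_EXTERNAL,cv2.CHAIN_APPROX_NONE)[0],key=cv2.contourArea)
w=onplane(c,cs.reshape(-1,2),100)[:,:2].astype(np.float32); print("unit rect",cv2.minAreaRect(w))
print("disc",onplane(c,[256,201],100))
E
```

```text
blue
[520.12 107.02] 50 med [ 835.59 -616.26  205.21] min [ 829.4  -629.51  199.38] max [ 843.1  -603.72  211.73]
[343.63 252.2 ] 1014 med [ 446.34 -138.62    9.26] min [ 395.23 -191.82    1.39] max [494.78 -47.24  16.85]
yellow
[424.53 215.14] 364 med [ 553.18 -378.35   50.04] min [ 523.89 -394.04    1.02] max [ 576.05 -341.57   94.22]
high
[208.46 116.96] 1911 med [871.39 281.83  73.65] min [784.49 141.    27.45] max [925.89 399.8   96.45]
[230.32 117.01] 339 med [844.22 206.39 105.25] min [830.19 187.    29.23] max [868.69 231.54 161.41]
[508.14 116.69] 341 med [ 830.96 -610.04  131.15] min [ 821.52 -631.26   26.2 ] max [ 847.72 -601.96  209.69]
[194.95 118.81] 364 med [844.55 315.02  88.79] min [827.83 294.09  29.38] max [872.4  343.79 130.9 ]
[320.41 144.57] 438 med [761.03 -60.52  85.94] min [739.49 -90.82  32.24] max [798.73 -32.88 124.93]
[415.97 160.69] 384 med [ 720.03 -352.99   53.93] min [ 692.78 -382.35   25.78] max [ 749.85 -327.79   63.3 ]
[552.61 174.92] 306 med [ 677.58 -738.4   132.11] min [ 552.82 -754.93   31.  ] max [ 696.5  -734.49  157.07]
[ 43.75 233.46] 7901 
[... 382 characters left out ...]
 -213.55  101.78]
[425.55 214.64] 271 med [ 553.1  -378.34   68.52] min [ 521.94 -395.24   26.36] max [ 576.65 -341.29   94.76]
[154.42 237.17] 804 med [500.39 443.26  32.72] min [373.84 413.28  25.95] max [560.78 471.89  41.44]
[345.82 251.48] 77 med [ 446.41 -134.26   47.55] min [ 426.11 -141.99   28.16] max [ 464.79 -127.3    56.6 ]
[551.85 262.19] 112 med [ 406.69 -737.95   73.86] min [ 397.36 -745.18   26.02] max [ 416.93 -734.33  116.72]
plate rect ((445.16961669921875, -119.66106414794922), (97.45127868652344, 147.9668731689453), 5.058701992034912)
unit rect ((588.829833984375, 186.6125946044922), (171.01522827148438, 210.545654296875), 2.101731300354004)
disc [[591.35 130.6  100.  ]]
```

Run:
```python
from h import *
p=cv2.imread("pics/top0.png")
cv2.imwrite("pics/topz.png",cv2.resize(p[130:290,190:450],None,fx=3,fy=3,interpolation=cv2.INTER_CUBIC))
```

```text
(no output)
```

View pics/topz.png

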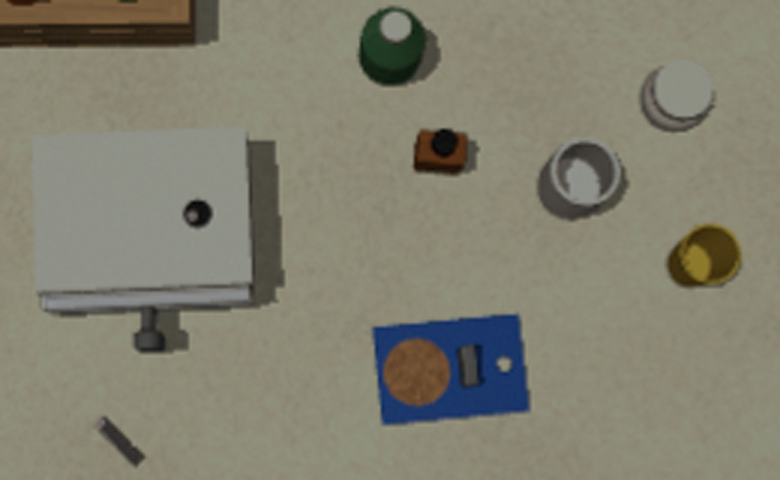

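```bash
cat >> h.py <<'E'
from scipy.spatial.transform import Rotation as Ro
def go(x,y,z,yaw,last=None):
    """print total slide (tool axes now) and turn for a tool-down target"""
    s=read_state(); R=Ro.from_euler('xyz',s["tool_rot"]); T=Ro.from_euler('xyz',[np.pi,0,yaw])
    d=np.array([x,y,z])-s["eef_pos"]
    turn=np.degrees((R.inv()*T).as_rotvec())
    print("t",round(s["clock"],2),"pos",np.array(s["eef_pos"]),"rot",np.array(s["tool_rot"]),"F",np.array(s["force"]),"w",s["width"])
    print(" slide if now",R.inv().apply(d)," slide after turn",T.inv().apply(d)," turn",turn, "rows",np.linalg.norm(d)/62.5,np.linalg.norm(turn)/10.7)
E
python3 -c "
from h import *
c=calibration('wrist'); print(c['K'][0],-np.array(c['R']).T@c['t'],np.array(c['R']))
go(560,130,300,np.pi/2+.04)"
```

```text
[333.83   0.   275.89] [122.15 641.31 372.62] [[ 0.29  0.96 -0.  ]
 [ 0.92 -0.28  0.27]
 [ 0.26 -0.08 -0.96]]
t 0.1 pos [188.69 621.43 230.48] rot [3.14 0.   1.28] F [ 0.22 -0.38 -0.14] w 85.18672771555563
 slide if now [-362.46  498.08  -68.88]  slide after turn [-505.89  351.36  -69.52]  turn [ -0.01   0.1  -19.18] rows 9.917525072509756 1.792884273257857
```

Request:
play_rows:
  targets:
    - {"slide":[-10,15,-40],"turn":[0,0,-9.6],"hand":85}
    - {"slide":[-40,30,-30],"turn":[0,0,-9.6],"hand":85}
    - {"slide":[-50,34,0],"turn":[0,0,0],"hand":85}
    - {"slide":[-50,34,0],"turn":[0,0,0],"hand":85}
    - {"slide":[-50,34,0],"turn":[0,0,0],"hand":85}

```text
clock: 0.72
eef_pos: [333.8, 416.9, 301.2]
tool_rot: [-3.142, 0.0, 1.611]
force: [1.1, 0.1, -0.2]
width: 85.1
```

Request:
play_rows:
  targets:
    - {"slide":[-50,34,0],"turn":[0,0,0],"hand":85}
    - {"slide":[-50,34,0],"turn":[0,0,0],"hand":85}
    - {"slide":[-50,34,0],"turn":[0,0,0],"hand":85}
    - {"slide":[-50,34,0],"turn":[0,0,0],"hand":85}
    - {"slide":[-50,34,0],"turn":[0,0,0],"hand":85}

```text
clock: 1.35
eef_pos: [513.6, 174.2, 301.1]
tool_rot: [-3.141, -0.0, 1.611]
force: [1.5, 0.4, 0.0]
width: 85.0
```

```bash
python3 -c "
from h import *
go(590,130,220,np.pi/2+.04)"
```

```text
t 1.35 pos [513.58 174.18 301.12] rot [-3.14 -0.    1.61] F [1.46 0.39 0.01] w 84.96243684937618
 slide if now [-47.24  74.6   81.09]  slide after turn [-47.2   74.6   81.12]  turn [-0.02 -0.    0.03] rows 1.9181717904727407 0.003298966884097773
```

Request:
play_rows:
  targets:
    - {"slide":[-24,35,40],"turn":[0,0,0],"hand":85}
    - {"slide":[-23,35,40],"turn":[0,0,0],"hand":85}
    - {"slide":[0,0,0],"turn":[0,0,0],"hand":85}
    - {"slide":[0,0,0],"turn":[0,0,0],"hand":85}

```text
clock: 1.85
eef_pos: [584.1, 132.4, 221.2]
tool_rot: [-3.14, -0.001, 1.612]
force: [0.6, 0.3, -0.2]
width: 84.9
```

```bash
python3 -c "
from h import *
p,d=get_image('wrist'); cv2.imwrite('pics/w1.png',p); np.save('w1.npy',d)
import pickle; pickle.dump(calibration('wrist'),open('w1.pkl','wb')); go(590,130,220,1.61)"
```

```text
t 1.9 pos [584.24 133.03 222.07] rot [ 3.14 -0.    1.61] F [-0.65 -0.3   0.75] w 85.11046367206377
 slide if now [-3.27  5.63  2.07]  slide after turn [-3.25  5.64  2.07]  turn [ 0.02 -0.06  0.15] rows 0.10933749899010566 0.0152228944037708
```

View pics/w1.png

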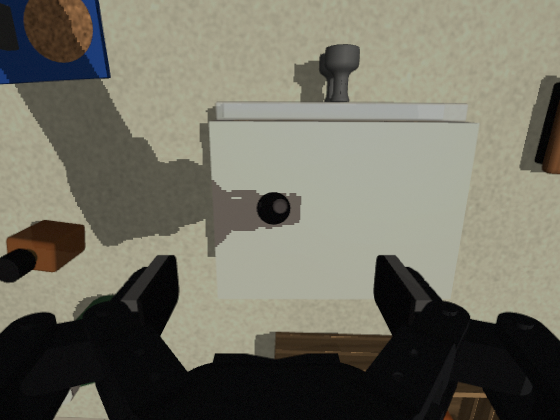

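Run:
```python
from h import *
import pickle
c=pickle.load(open('w1.pkl','rb')); p=cv2.imread('pics/w1.png')
cv2.imwrite('pics/w1z.png',cv2.convertScaleAbs(cv2.resize(p[180:235,240:310],None,fx=10,fy=10,interpolation=cv2.INTER_CUBIC),alpha=1.8))
g=cv2.cvtColor(p,cv2.COLOR_BGR2GRAY)
# unit rect
m=(g>170).astype(np.uint8); print(g[150,300],g[60,200],g[206,281],g[210,262])
d=np.load('w1.npy'); P=cloud(c,d)
print("unit top z",np.median(P[150:180,300:420,2]))
m=(np.abs(P[...,2]-100)<6)&(d>0); 
n,l,st,ce=cv2.connectedComponentsWithStats(m.astype(np.uint8)); i=1+np.argmax(st[1:,4]); q=P[l==i]
print(ce[i],q.min(0),q.max(0))
```

```text
172 158 61 7
unit top z 100.36768844748505
[335.86 204.16] [520.05  78.43  94.29] [682.14 293.63 105.99]
```

View pics/w1z.png

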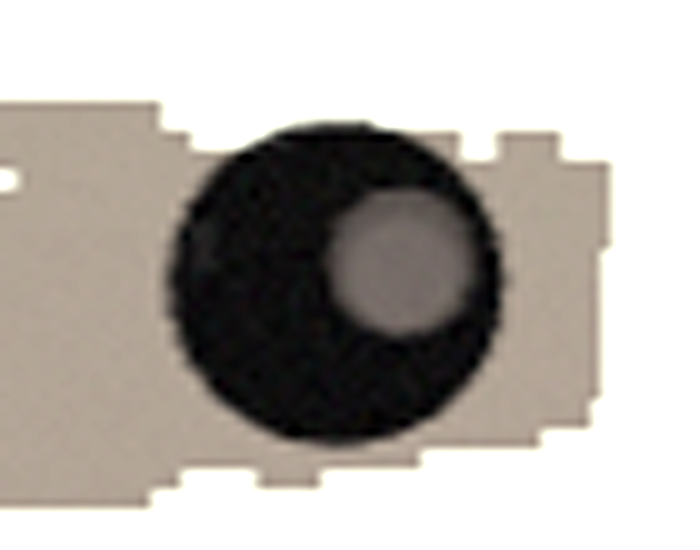

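Run:
```python
from h import *
import pickle
c=pickle.load(open('w1.pkl','rb')); p=cv2.imread('pics/w1.png')
f=lambda a:[240+(a[0]+.5)/10-.5,180+(a[1]+.5)/10-.5]
D=onplane(c,f((337,284)),100)[0]; N=onplane(c,f((402,262)),104)[0]
print("disc",D,"pin",N,N-D,np.linalg.norm((N-D)[:2]))
# unit edges: front top edge and right/left
px=[[210,122],[475,124],[464,225],[216,250],[208,190],[470,170]]
print(onplane(c,px,100))
```

```text
disc [595.6  130.91 100.  ] pin [592.29 136.1  104.  ] [-3.31  5.19  4.  ] 6.1536032097974385
[[528.28  79.42 100.  ]
 [520.91 285.3  100.  ]
 [604.16 292.87 100.  ]
 [635.37  83.22 100.  ]
 [582.48  77.15 100.  ]
 [557.13 288.52 100.  ]]
```

```bash
python3 -c "
from h import *
go(446,-135,200,np.pi/2+.088)"
```

```text
t 1.9 pos [584.24 133.03 222.07] rot [ 3.14 -0.    1.61] F [-0.65 -0.3   0.75] w 85.11046367206377
 slide if now [-262.05 -149.32   21.71]  slide after turn [-254.84 -161.26   22.07]  turn [ 0.02 -0.06 -2.65] rows 4.838158706824271 0.24757266931655703
```

Request:
play_rows:
  targets:
    - {"slide":[-43,-27,0],"turn":[0,0,-2.6],"hand":85}
    - {"slide":[-53,-33,0],"turn":[0,0,0],"hand":85}
    - {"slide":[-53,-33,0],"turn":[0,0,0],"hand":85}
    - {"slide":[-53,-33,10],"turn":[0,0,0],"hand":85}
    - {"slide":[-53,-33,12],"turn":[0,0,0],"hand":85}

```text
clock: 2.52
eef_pos: [447.0, -133.6, 201.4]
tool_rot: [3.137, 0.001, 1.659]
force: [0.9, -0.8, -0.6]
width: 84.8
```

Request:
play_rows:
  targets:
    - {"slide":[0,0,0],"turn":[0,0,0],"hand":85}
    - {"slide":[0,0,0],"turn":[0,0,0],"hand":85}

```text
clock: 2.78
eef_pos: [447.8, -132.1, 200.9]
tool_rot: [3.139, -0.0, 1.658]
force: [0.2, 0.4, 0.7]
width: 85.0
```

```bash
python3 -c "
from h import *
p,d=get_image('wrist'); cv2.imwrite('pics/w2.png',p); np.save('w2.npy',d)
import pickle; pickle.dump(calibration('wrist'),open('w2.pkl','wb')); go(446,-135,200,1.66)"
```

```text
t 2.83 pos [ 448.21 -131.5   200.75] rot [ 3.14 -0.    1.66] F [ 0.41 -0.1  -0.91] w 85.11762719566849
 slide if now [-3.29 -2.51  0.74]  slide after turn [-3.29 -2.51  0.75]  turn [ 0.16 -0.01 -0.03] rows 0.0672484029132709 0.01569659747127592
```

View pics/w2.png

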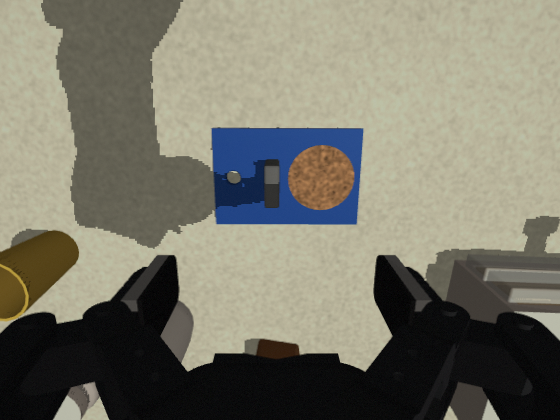

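Run:
```python
from h import *
import pickle
c=pickle.load(open('w2.pkl','rb')); p=cv2.imread('pics/w2.png')
hsv=cv2.cvtColor(p,cv2.COLOR_BGR2HSV)
m=((hsv[...,0]>100)&(hsv[...,0]<130)&(hsv[...,1]>120)).astype(np.uint8)
cs=max(cv2.findContours(m,cv2.RETR_EXTERNAL,cv2.CHAIN_APPROX_NONE)[0],key=cv2.contourArea)
w=onplane(c,cs.reshape(-1,2),8)[:,:2].astype(np.float32); print(cv2.minAreaRect(w))
m2=((hsv[...,0]>5)&(hsv[...,0]<20)&(hsv[...,1]>80)).astype(np.uint8); m2[:, :285]=0;m2[215:]=0
M=cv2.moments(m2,True); print((M['m10']/M['m00'],M['m01']/M['m00']))
ck=onplane(c,[M['m10']/M['m00'],M['m01']/M['m00']],8)[0]; ho=onplane(c,[233,177.2],6)[0]
print("cork",ck,"hole",ho)
a=ck-ho; yaw=np.arctan2(-a[0],a[1]); print(np.hypot(*a[:2]),yaw)
print("grip by cork/hole",ho+a*40/90)
print("grip top px", onplane(c,[[265,160],[279,160],[265,183],[279,183]],48))
cv2.imwrite('pics/w2z.png',cv2.resize(p[120:230,205:370],None,fx=4.8,fy=4.8,interpolation=cv2.INTER_CUBIC))
```

```text
((447.955078125, -121.11327362060547), (98.96347045898438, 149.0936279296875), 5.015244483947754)
(320.6652529536504, 177.10875492275068)
cork [444.6  -86.37   8.  ] hole [ 453.01 -175.86    6.  ]
89.8860311404824 0.0936503296839816
grip by cork/hole [ 449.27 -136.09    6.89]
grip top px [[ 425.68 -143.71   48.  ]
 [ 424.59 -131.34   48.  ]
 [ 446.52 -142.06   48.  ]
 [ 445.41 -129.45   48.  ]]
```

View pics/w2z.png

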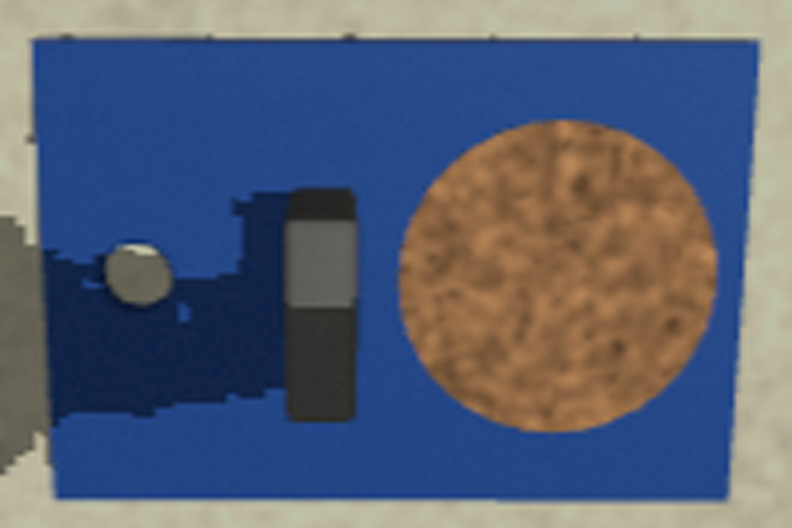

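```bash
python3 -c "
from h import *
go(449,-136,18,np.pi/2+.09)"
```

```text
t 2.83 pos [ 448.21 -131.5   200.75] rot [ 3.14 -0.    1.66] F [ 0.41 -0.1  -0.91] w 85.11762719566849
 slide if now [ -4.59  -0.13 182.75]  slide after turn [ -4.55   0.39 182.75]  turn [ 0.16 -0.01 -0.08] rows 2.9248745295102587 0.01700400857678947
```

Request:
play_rows:
  targets:
    - {"slide":[-4.5,0,50],"turn":[0,0,0],"hand":60}
    - {"slide":[0,0,60],"turn":[0,0,0],"hand":50}
    - {"slide":[0,0,42],"turn":[0,0,0],"hand":50}
    - {"slide":[0,0,20],"turn":[0,0,0],"hand":50}
    - {"slide":[0,0,10],"turn":[0,0,0],"hand":50}

```text
clock: 3.45
eef_pos: [449.9, -135.7, 18.8]
tool_rot: [-3.136, -0.004, 1.661]
force: [0.2, -0.4, 1.0]
width: 50.1
```

Request:
play_rows:
  targets:
    - {"slide":[0,0,0],"turn":[0,0,0],"hand":0}
    - {"slide":[0,0,0],"turn":[0,0,0],"hand":0}
    - {"slide":[0,0,0],"turn":[0,0,0],"hand":0}
    - {"slide":[0,0,0],"turn":[0,0,0],"hand":0}
    - {"slide":[0,0,0],"turn":[0,0,0],"hand":0}

```text
clock: 4.08
eef_pos: [450.0, -137.7, 20.7]
tool_rot: [-3.139, -0.002, 1.657]
force: [-0.0, 3.0, 6.7]
width: 13.1
```

Request:
play_rows:
  targets:
    - {"slide":[0,0,0],"turn":[0,0,0],"hand":0}
    - {"slide":[0,0,0],"turn":[0,0,0],"hand":0}
    - {"slide":[0,0,0],"turn":[0,0,0],"hand":0}

```text
clock: 4.45
eef_pos: [450.1, -137.7, 20.7]
tool_rot: [-3.139, -0.002, 1.657]
force: [0.3, 3.1, 6.9]
width: 13.0
```

Request:
play_rows:
  targets:
    - {"slide":[0,0,-10],"turn":[0,0,0],"hand":0}
    - {"slide":[0,0,-30],"turn":[0,0,0],"hand":0}
    - {"slide":[0,0,-50],"turn":[0,0,0],"hand":0}
    - {"slide":[0,0,-50],"turn":[0,0,0],"hand":0}
    - {"slide":[0,0,-40],"turn":[0,0,0],"hand":0}

```text
clock: 5.08
eef_pos: [449.8, -139.1, 202.3]
tool_rot: [-3.138, -0.001, 1.656]
force: [1.1, 0.2, -2.8]
width: 12.7
```

```bash
python3 -c "
from h import *
p,d=get_image('wrist'); cv2.imwrite('pics/w3.png',p); np.save('w3.npy',d)
import pickle; pickle.dump(calibration('wrist'),open('w3.pkl','wb')); go(446,-135,200,1.66)"
```

```text
t 5.12 pos [ 452.44 -139.89  206.49] rot [3.14 0.   1.66] F [1.65 0.46 2.36] w 12.227816360116982
 slide if now [ 5.42 -6.03  6.46]  slide after turn [ 5.44 -5.98  6.49]  turn [ 0.21  0.08 -0.27] rows 0.16584551787569574 0.03284207330848811
```

View pics/w3.png

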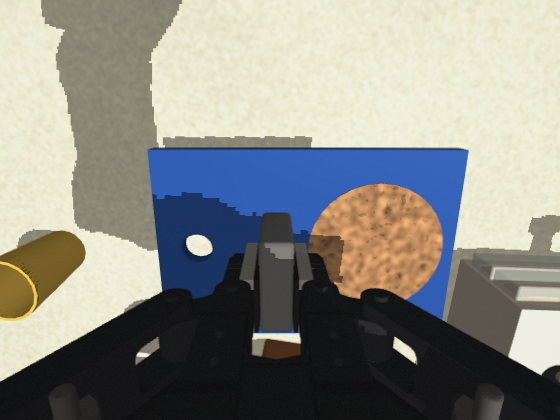

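```bash
cat > pl.py <<'E'
from h import *
def plate(tag):
    """wrist look at held plate: plane fit, hole & cork in world and tool frames"""
    s=read_state(); c=calibration('wrist'); p,d=get_image('wrist'); cv2.imwrite(f'pics/{tag}.png',p); s2=read_state()
    np.save(f'{tag}.npy',d)
    P=cloud(c,d); hsv=cv2.cvtColor(p,cv2.COLOR_BGR2HSV)
    R=Ro.from_euler('xyz',s["tool_rot"]); o=np.array(s["eef_pos"])
    b=(hsv[...,0]>100)&(hsv[...,0]<130)&(hsv[...,1]>120)&(d>0)&(np.abs(P[...,2]-o[2])<60)
    n,l,st,ce=cv2.connectedComponentsWithStats(b.astype(np.uint8)); i=1+np.argmax(st[1:,4]); b=cv2.erode((l==i).astype(np.uint8),np.ones((5,5)))>0
    q=P[b]; 
    for _ in range(4):
        A=np.c_[q[:,:2],np.ones(len(q))]; k=np.linalg.lstsq(A,q[:,2],rcond=None)[0]; r=q[:,2]-A@k; q=q[np.abs(r)<max(2*r.std(),.3)]
    nrm=np.array([-k[0],-k[1],1]); nrm/=np.linalg.norm(nrm)
    T=R.apply(nrm,inverse=True)
    print("t",s["clock"],"tcp",o,"rot",np.array(s["tool_rot"]),"F",np.array(s["force"]),"w",s["width"])
    print("plate top normal world",nrm,"tool",T,"height of top at tcp xy",k@[o[0],o[1],1], "resid",r.std())
    return s,c,p,d,k,R,o
E
python3 - <<'E'
from pl import *
plate('w4')
s,c,p,d,k,R,o=plate('w4')
cv2.imwrite('pics/w4z.png',cv2.resize(p[140:340,140:480],None,fx=2.3,fy=2.3,interpolation=cv2.INTER_CUBIC))
E
```

```text
t 5.125 tcp [ 452.44 -139.89  206.49] rot [3.14 0.   1.66] F [1.65 0.46 2.36] w 12.227816360116982
plate top normal world [-0.01  0.    1.  ] tool [ 0. -0. -1.] height of top at tcp xy 193.27611854280127 resid 0.4859436413985218
t 5.175 tcp [ 452.37 -139.8   204.19] rot [3.14 0.   1.66] F [ 1.9   0.15 -2.12] w 13.207318543387956
plate top normal world [-0.01  0.    1.  ] tool [ 0. -0. -1.] height of top at tcp xy 190.96201655641426 resid 0.48829820083359604
```

View pics/w4z.png

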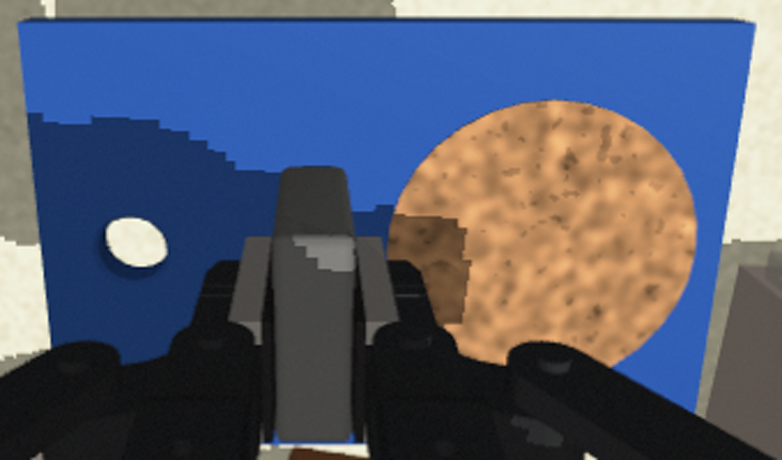

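Run:
```python
from h import *
c=calibration('wrist'); s=read_state(); R=Ro.from_euler('xyz',s["tool_rot"]); o=np.array(s["eef_pos"]); zt=o[2]-13.2
print(s["clock"],o,s["width"])
def T(u,v,z): return R.apply(onplane(c,[u,v],z)[0]-o,inverse=True)
print("hole tool",T(197.6,247.2,zt))
# cork: left edge~390,right 697 at row 235 ; top 99
print("cork L/R",T(140+697/2.3,140+238/2.3,zt),"top",T(140+555/2.3,140+99/2.3,zt))
print("corners",T(140+20/2.3,140+24/2.3,zt),T(140+754/2.3,140+24/2.3,zt))
print("grip top sides",T(140+281/2.3,140+170/2.3,zt+40),T(140+347/2.3,140+168/2.3,zt+40))
```

```text
5.225 [ 451.05 -139.36  202.09] 13.339060173343245
hole tool [-40.05  -1.48  13.2 ]
cork L/R [83.84 -3.3  13.21] top [ 49.78 -34.53  13.21]
corners [-59.72 -50.15  13.2 ] [ 89.15 -50.15  13.22]
grip top sides [ -5.54 -32.11 -26.79] [  4.87 -32.44 -26.79]
```

```bash
python3 -c "
from h import *
go(591.5,176.1,150,1.607)"
```

```text
t 5.22 pos [ 451.05 -139.36  202.09] rot [-3.14 -0.    1.66] F [ 0.37  1.06 -2.85] w 13.339060173343245
 slide if now [302.42 166.68  52.08]  slide after turn [310.17 151.77  52.09]  turn [-0.01 -0.01  2.79] rows 5.587468252433849 0.2604592102153281
```

Request:
play_rows:
  targets:
    - {"slide":[15,8,0],"turn":[0,0,2.8],"hand":0}
    - {"slide":[40,20,0],"turn":[0,0,0],"hand":0}
    - {"slide":[50,24,0],"turn":[0,0,0],"hand":0}
    - {"slide":[50,24,0],"turn":[0,0,0],"hand":0}
    - {"slide":[50,24,0],"turn":[0,0,0],"hand":0}

```text
clock: 5.85
eef_pos: [541.0, 71.2, 198.1]
tool_rot: [-3.133, -0.001, 1.607]
force: [1.1, -1.0, -1.8]
width: 13.2
```

Request:
play_rows:
  targets:
    - {"slide":[50,24,0],"turn":[0,0,0],"hand":0}
    - {"slide":[35,18,10],"turn":[0,0,0],"hand":0}
    - {"slide":[20,10,20],"turn":[0,0,0],"hand":0}
    - {"slide":[0,0,20],"turn":[0,0,0],"hand":0}
    - {"slide":[0,0,0],"turn":[0,0,0],"hand":0}

```text
clock: 6.48
eef_pos: [587.0, 176.1, 146.4]
tool_rot: [-3.13, 0.001, 1.608]
force: [-0.5, 0.2, -2.3]
width: 13.2
```

Request:
play_rows:
  targets:
    - {"slide":[0,0,0],"turn":[0,0,0],"hand":0}
    - {"slide":[0,0,0],"turn":[0,0,0],"hand":0}
    - {"slide":[0,0,0],"turn":[0,0,0],"hand":0}

```text
clock: 6.85
eef_pos: [590.1, 176.9, 150.5]
tool_rot: [-3.138, -0.002, 1.607]
force: [0.4, -0.0, -1.7]
width: 13.0
```

Run:
```python
from pl import *
s,c,p,d,k,R,o=plate('w5')
go(591.5,176.1,150,1.607)
cv2.imwrite('pics/w5z.png',cv2.convertScaleAbs(cv2.resize(p[200:290,140:260],None,fx=6,fy=6,interpolation=cv2.INTER_CUBIC),alpha=1.5))
```

```text
t 6.85 tcp [590.05 176.94 150.54] rot [-3.14 -0.    1.61] F [ 0.35 -0.03 -1.73] w 13.025825599182859
plate top normal world [ 0. -0.  1.] tool [ 0. -0. -1.] height of top at tcp xy 137.27570368943952 resid 0.4824260020745844
t 6.9 pos [589.97 177.05 150.47] rot [-3.14 -0.    1.61] F [-0.25 -0.12 -1.87] w 12.66740038436639
 slide if now [-1.    1.5   0.46]  slide after turn [-1.    1.49  0.47]  turn [-0.21 -0.11  0.02] rows 0.029730603303607293 0.02224604325040434
```

View pics/w5z.png

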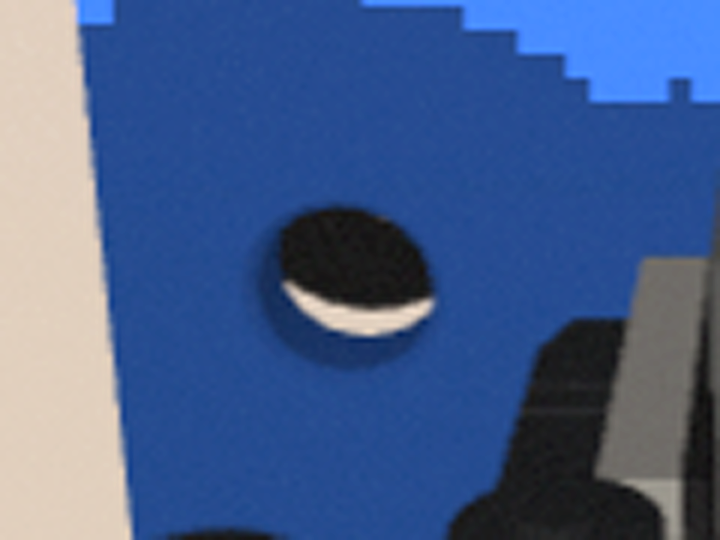

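View pics/w5.png

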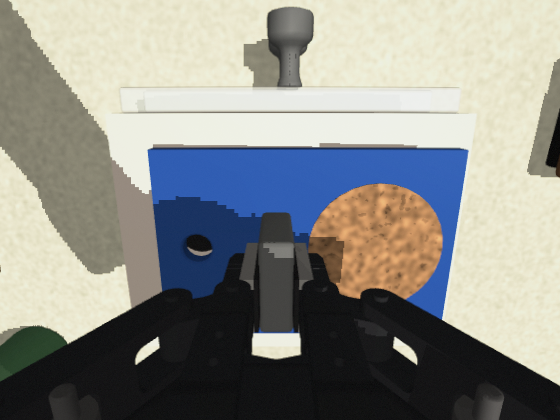

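```bash
cat > ov.py <<'E'
from h import *
def overlay(tag,fn,pin=(592.3,136.1),disc=(595.6,130.9),crop=(140,200,120,90),f=6,alpha=1.5,hole=(-40,-.7)):
    p=cv2.imread(f'pics/{tag}.png') if isinstance(tag,str) else tag
    c=calibration('wrist'); s=read_state(); R=Ro.from_euler('xyz',s["tool_rot"]); o=np.array(s["eef_pos"])
    a=np.linspace(0,2*np.pi,60); C=np.c_[np.cos(a),np.sin(a),0*a]
    x,y,w,h=crop; im=cv2.convertScaleAbs(cv2.resize(p[y:y+h,x:x+w],None,fx=f,fy=f,interpolation=cv2.INTER_CUBIC),alpha=alpha)
    for X,col in [(o+R.apply(C*7.5+[*hole,13.2]),(0,255,0)),(o+R.apply(C*7.5+[*hole,21.2]),(0,255,255)),(C*14+[*disc,100],(255,0,255)),(C*6+[*pin,104],(0,0,255))]:
        u=(proj(c,X)-[x,y]+.5)*f-.5
        cv2.polylines(im,[np.int32(u)],True,col,1)
    cv2.imwrite(f'pics/{fn}.png',im)
E
python3 -c "
from ov import *
overlay('w5','w5o')"
```

```text
(no output)
```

View pics/w5o.png

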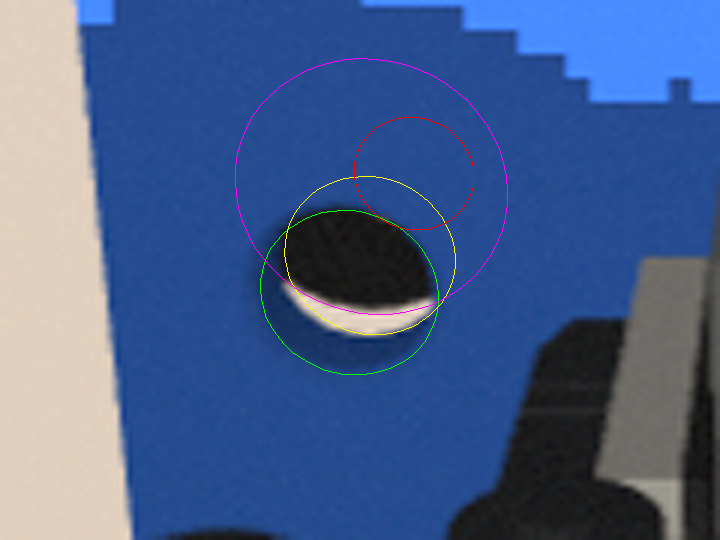

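Request:
play_rows:
  targets:
    - {"slide":[-1,1.5,8],"turn":[0,0,0],"hand":0}
    - {"slide":[0,0,8],"turn":[0,0,0],"hand":0}
    - {"slide":[0,0,3],"turn":[0,0,0],"hand":0}
    - {"slide":[0,0,0],"turn":[0,0,0],"hand":0}
    - {"slide":[0,0,0],"turn":[0,0,0],"hand":0}

```text
clock: 7.52
eef_pos: [591.2, 176.3, 130.9]
tool_rot: [-3.137, -0.002, 1.608]
force: [0.3, -1.1, -2.3]
width: 12.8
```

Run:
```python
from ov import *
go(591.5,176.1,127.2,1.607)
p,d=get_image('wrist'); overlay(p,'w6o',hole=(-40.1,-1.2))
```

```text
t 7.53 pos [591.24 176.29 130.85] rot [-3.14 -0.    1.61] F [ 0.29 -1.13 -2.32] w 12.780145374914914
 slide if now [-0.2   0.27  3.65]  slide after turn [-0.2   0.26  3.65]  turn [-0.26 -0.1   0.03] rows 0.058704506300361274 0.025829822128401025
```

View pics/w6o.png

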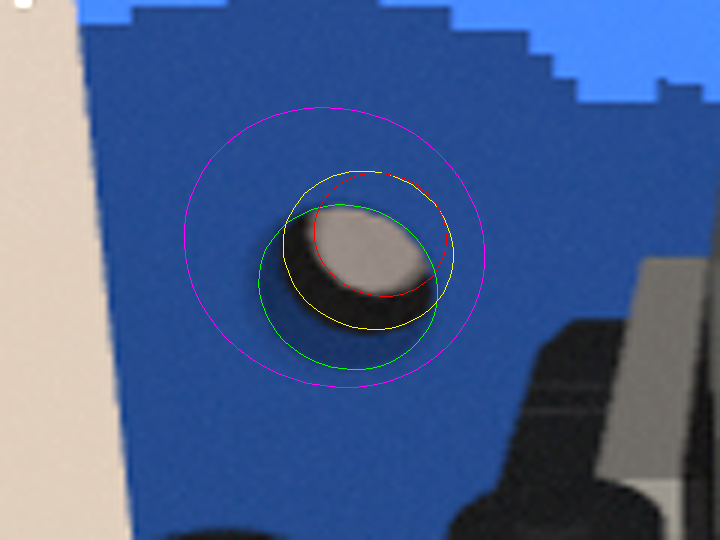

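Request:
play_rows:
  targets:
    - {"slide":[0,0,1],"turn":[0,0,0],"hand":0}
    - {"slide":[0,0,1],"turn":[0,0,0],"hand":0}
    - {"slide":[0,0,1],"turn":[0,0,0],"hand":0}
    - {"slide":[0,0,0.7],"turn":[0,0,0],"hand":0}
    - {"slide":[0,0,0],"turn":[0,0,0],"hand":0}

```text
clock: 8.2
eef_pos: [591.0, 176.2, 127.0]
tool_rot: [-3.137, -0.002, 1.608]
force: [0.1, 0.0, -1.8]
width: 13.1
```

Request:
play_rows:
  targets:
    - {"slide":[0,0,0.7],"turn":[0,0,0],"hand":0}
    - {"slide":[0,0,0],"turn":[0,0,0],"hand":0}

```text
clock: 8.45
eef_pos: [591.1, 176.2, 126.3]
tool_rot: [-3.137, -0.002, 1.608]
force: [-0.3, -0.4, -1.6]
width: 13.0
```

Request:
play_rows:
  targets:
    - {"slide":[0,0,0.6],"turn":[0,0,0],"hand":0}
    - {"slide":[0,0,0.6],"turn":[0,0,0],"hand":0}

```text
clock: 8.7
eef_pos: [591.1, 176.2, 125.1]
tool_rot: [-3.137, -0.002, 1.608]
force: [-0.5, 0.2, -2.4]
width: 12.8
```

Request:
play_rows:
  targets:
    - {"slide":[0,0,0.6],"turn":[0,0,0],"hand":0}
    - {"slide":[0,0,0.3],"turn":[0,0,0],"hand":0}

```text
clock: 8.95
eef_pos: [591.1, 176.2, 124.2]
tool_rot: [-3.137, -0.002, 1.608]
force: [0.2, -0.0, -1.6]
width: 12.9
```

Request:
play_rows:
  targets:
    - {"slide":[0,0,0.6],"turn":[0,0,0],"hand":0}
    - {"slide":[0,0,0.4],"turn":[0,0,0],"hand":0}

```text
clock: 9.2
eef_pos: [591.1, 176.3, 123.2]
tool_rot: [-3.137, -0.002, 1.608]
force: [-0.3, -0.5, -2.1]
width: 12.9
```

Request:
play_rows:
  targets:
    - {"slide":[0,0,0.5],"turn":[0,0,0],"hand":0}
    - {"slide":[0,0,0.4],"turn":[0,0,0],"hand":0}
    - {"slide":[0,0,0],"turn":[0,0,0],"hand":0}

```text
clock: 9.57
eef_pos: [591.0, 176.2, 122.3]
tool_rot: [-3.137, -0.002, 1.608]
force: [0.1, 0.1, -1.2]
width: 13.5
```

Run:
```python
from ov import *
from pl import plate
s,c,p,d,k,R,o=plate('w7'); overlay(p,'w7o',hole=(-40.1,-1.2))
```

```text
t 9.575 tcp [591.02 176.24 122.33] rot [-3.14 -0.    1.61] F [ 0.11  0.06 -1.21] w 13.45912541087803
plate top normal world [ 0. -0.  1.] tool [ 0. -0. -1.] height of top at tcp xy 109.0759145923203 resid 0.48349227329172906
```

View pics/w7o.png

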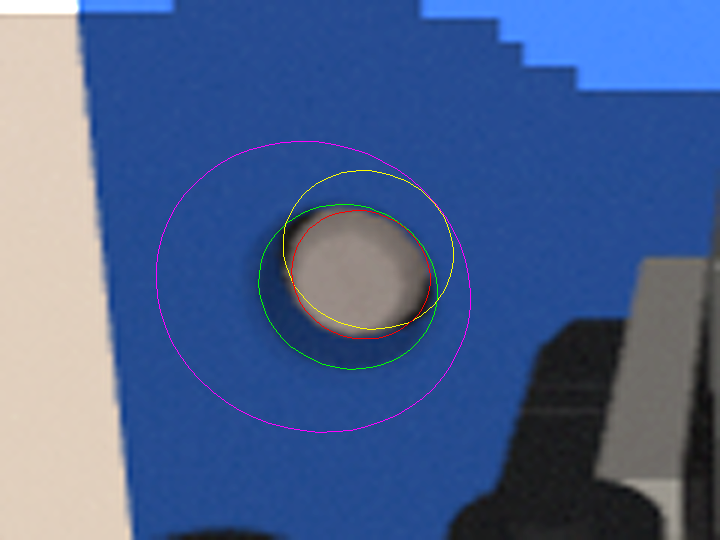

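Request:
play_rows:
  targets:
    - {"slide":[0,0,0.5],"turn":[0,0,0],"hand":0}
    - {"slide":[0,0,0.4],"turn":[0,0,0],"hand":0}
    - {"slide":[0,0,0],"turn":[0,0,0],"hand":0}

```text
clock: 10.0
eef_pos: [591.0, 176.2, 121.4]
tool_rot: [-3.137, -0.002, 1.608]
force: [-1.1, -1.4, -2.2]
width: 13.1
```

Request:
play_rows:
  targets:
    - {"slide":[0,0,0],"turn":[0,0,0],"hand":20}
    - {"slide":[0,0,0],"turn":[0,0,0],"hand":35}
    - {"slide":[0,0,0],"turn":[0,0,0],"hand":50}
    - {"slide":[0,0,0],"turn":[0,0,0],"hand":50}

```text
clock: 10.5
eef_pos: [591.1, 176.2, 121.6]
tool_rot: [-3.137, -0.002, 1.608]
force: [0.3, -0.2, 0.7]
width: 49.7
```

Request:
play_rows:
  targets:
    - {"slide":[0,0,-10],"turn":[0,0,0],"hand":50}
    - {"slide":[0,0,-30],"turn":[0,0,0],"hand":50}
    - {"slide":[0,0,-50],"turn":[0,0,0],"hand":70}
    - {"slide":[0,0,-20],"turn":[0,0,0],"hand":85}
    - {"slide":[0,0,0],"turn":[0,0,0],"hand":85}

```text
clock: 11.12
eef_pos: [592.8, 176.4, 233.9]
tool_rot: [-3.141, -0.003, 1.608]
force: [0.3, 0.1, -0.3]
width: 85.3
```

Run:
```python
from pl import *
s,c,p,d,k,R,o=plate('w8')
print("k",k, "size hint")
```

```text
t 11.125 tcp [592.84 176.43 233.91] rot [-3.14 -0.    1.61] F [ 0.34  0.1  -0.31] w 85.28376406641681
plate top normal world [-0. -0.  1.] tool [ 0. -0. -1.] height of top at tcp xy 0.0 resid nan
k [0. 0. 0.] size hint
  ret = _var(a, axis=axis, dtype=dtype, out=out, ddof=ddof,
  arrmean = um.true_divide(arrmean, div, out=arrmean,
  ret = ret.dtype.type(ret / rcount)
```

View pics/w8.png

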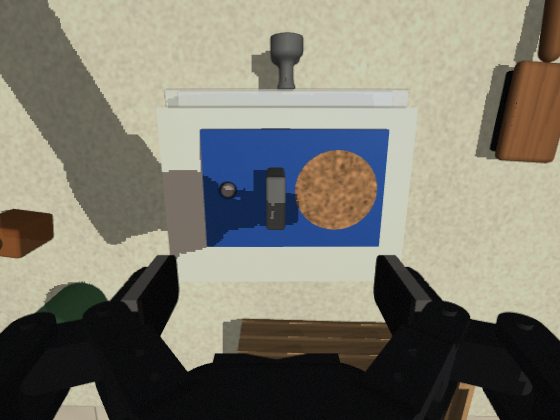

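Run:
```python
from h import *
c=calibration('wrist'); p=cv2.imread('pics/w8.png'); d=np.load('w8.npy'); P=cloud(c,d)
hsv=cv2.cvtColor(p,cv2.COLOR_BGR2HSV)
b=(hsv[...,0]>100)&(hsv[...,0]<130)&(hsv[...,1]>120)&(P[...,2]>90)&(P[...,2]<115); b=cv2.erode(b.astype(np.uint8),np.ones((5,5)))>0
q=P[b]; k=np.linalg.lstsq(np.c_[q[:,:2]-[591,190],np.ones(len(q))],q[:,2],rcond=None)[0]; print("plate plane",k)
w=np.zeros_like(b); w[:]=(hsv[...,1]<60)&(np.abs(P[...,2]-100)<4); w[115:125]&=1; print("unit z front strip",np.median(P[114:124,200:380,2]),"back",np.median(P[255:275,200:360,2]))
m2=((hsv[...,0]>3)&(hsv[...,0]<22)&(hsv[...,1]>70)).astype(np.uint8)
n,l,st,ce=cv2.connectedComponentsWithStats(m2)
for i in range(1,n):
    if st[i,4]>800: print(ce[i],st[i])
ck=onplane(c,[336.3,189.6],108)[0]; print("cork",ck)
```

```text
plate plane [ -0.    -0.   105.77]Traceback (most recent call last):
  File "<stdin>", line 6, in <module>
numpy._core._exceptions._UFuncOutputCastingError: Cannot cast ufunc 'bitwise_and' output from dtype('int64') to dtype('bool') with casting rule 'same_kind'
```

Run:
```python
from h import *
c=calibration('wrist'); p=cv2.imread('pics/w8.png'); d=np.load('w8.npy'); P=cloud(c,d)
hsv=cv2.cvtColor(p,cv2.COLOR_BGR2HSV)
print("unit z front strip",np.median(P[114:124,200:380,2]),"back",np.median(P[255:272,200:360,2]),"cork",np.median(P[170:210,320:355,2]))
m2=((hsv[...,0]>3)&(hsv[...,0]<22)&(hsv[...,1]>70)).astype(np.uint8)
n,l,st,ce=cv2.connectedComponentsWithStats(m2)
for i in range(1,n):
    if st[i,4]>800: print(ce[i],st[i])
    if abs(ce[i][0]-336)<6 and abs(ce[i][1]-189)<6 and st[i,4]>800: print("cork",onplane(c,ce[i],108)[0])
```

```text
unit z front strip 97.95698624491621 back 97.56007321831589 cork 106.23770473158149
[534.16  99.74] [ 495    0   65  163 6625]
[335.59 189.33] [ 296  150   81   79 5030]
cork [585.44 224.7  108.  ]
[ 23.48 231.57] [   0  209   53   49 2148]
[314.44 339.41] [ 237  319  156   53 5578]
```

Run:
```python
from h import *
c=calibration("top"); p=cv2.imread("pics/top0.png"); d=np.load("top0.npy"); P=cloud(c,d)
cv2.imwrite("pics/cupz.png",cv2.resize(p[190:240,400:450],None,fx=12,fy=12,interpolation=cv2.INTER_CUBIC))
s=read_state(); print(s["qpos"])
for q in [(428,214),(427,215)]: print(onplane(c,q,90))
go(553,-385,220,0.0)
```

```text
[-0.35  0.58  0.03  1.61 -0.02  0.95  1.3 ]
[[ 550.53 -372.94   90.  ]]
[[ 547.6  -369.88   90.  ]]
t 11.18 pos [591.76 176.12 232.16] rot [-3.14 -0.    1.61] F [-0.16 -0.17 -0.54] w 84.7771225131545
 slide if now [-559.34  -59.32   11.2 ]  slide after turn [-38.76 561.12  12.16]  turn [-0.24  0.06 92.11] rows 9.001416231009154 8.608109256177935
```

View pics/cupz.png

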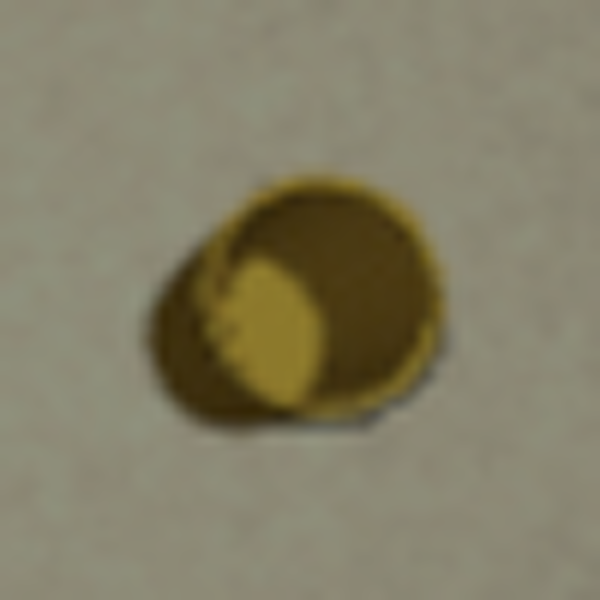

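Request:
play_rows:
  targets:
    - {"slide":[-30,-4,0],"turn":[0,0,0],"hand":85}
    - {"slide":[-57,-6.5,0],"turn":[0,0,0],"hand":85}
    - {"slide":[-57,-6.5,0],"turn":[0,0,0],"hand":85}
    - {"slide":[-57,-6.5,0],"turn":[0,0,0],"hand":85}
    - {"slide":[-57,-6.5,0],"turn":[0,0,0],"hand":85}

```text
clock: 11.8
eef_pos: [569.8, -84.5, 229.6]
tool_rot: [-3.134, -0.002, 1.608]
force: [0.8, -0.0, 0.2]
width: 85.2
```

Request:
play_rows:
  targets:
    - {"slide":[-57,-6.5,0],"turn":[0,0,0],"hand":85}
    - {"slide":[-57,-6.5,0],"turn":[0,0,0],"hand":85}
    - {"slide":[-57,-6.5,0],"turn":[0,0,0],"hand":85}
    - {"slide":[-57,-6.5,0],"turn":[0,0,0],"hand":85}
    - {"slide":[-56,-6,17],"turn":[0,0,0],"hand":85}

```text
clock: 12.42
eef_pos: [549.2, -369.7, 213.2]
tool_rot: [-3.137, -0.002, 1.608]
force: [0.4, -0.3, -0.1]
width: 85.0
```

Request:
play_rows:
  targets:
    - {"slide":[0,0,0],"turn":[0,0,10.2],"hand":85}
    - {"slide":[0,0,0],"turn":[0,0,10.2],"hand":85}
    - {"slide":[0,0,0],"turn":[0,0,10.2],"hand":85}
    - {"slide":[0,0,0],"turn":[0,0,10.2],"hand":85}
    - {"slide":[0,0,0],"turn":[0,0,10.2],"hand":85}

```text
clock: 13.05
eef_pos: [548.5, -367.2, 211.9]
tool_rot: [-3.134, 0.004, 0.711]
force: [0.1, 0.2, -0.3]
width: 84.9
```

Request:
play_rows:
  targets:
    - {"slide":[0,0,0],"turn":[0,0,10.2],"hand":85}
    - {"slide":[0,0,0],"turn":[0,0,10.2],"hand":85}
    - {"slide":[0,0,0],"turn":[0,0,10.2],"hand":85}
    - {"slide":[0,0,0],"turn":[0,0,10.2],"hand":85}
    - {"slide":[0,0,0],"turn":[0,0,0],"hand":85}

```text
clock: 13.68
eef_pos: [548.7, -367.2, 212.1]
tool_rot: [-3.139, 0.008, 0.007]
force: [-0.7, -0.2, -0.2]
width: 85.1
```

Request:
play_rows:
  targets:
    - {"slide":[0,0,0],"turn":[0,0,0],"hand":85}
    - {"slide":[0,0,0],"turn":[0,0,0],"hand":85}

```text
clock: 13.92
eef_pos: [549.3, -367.8, 213.6]
tool_rot: [-3.14, 0.005, 0.007]
force: [0.0, -0.6, -0.1]
width: 85.1
```

Run:
```python
from h import *
go(550,-368,215,0.0)
p,d=get_image('wrist'); cv2.imwrite('pics/w9.png',p); np.save('w9.npy',d)
p,d=get_image('top'); cv2.imwrite('pics/top1.png',p)
```

```text
t 13.93 pos [ 549.29 -367.81  213.55] rot [-3.14  0.01  0.01] F [ 0.02 -0.6  -0.12] w 85.1265559430875
 slide if now [ 0.7   0.2  -1.45]  slide after turn [ 0.71  0.19 -1.45]  turn [-0.11  0.29  0.39] rows 0.025970580898528547 0.046638235158551034
```

View pics/w9.png

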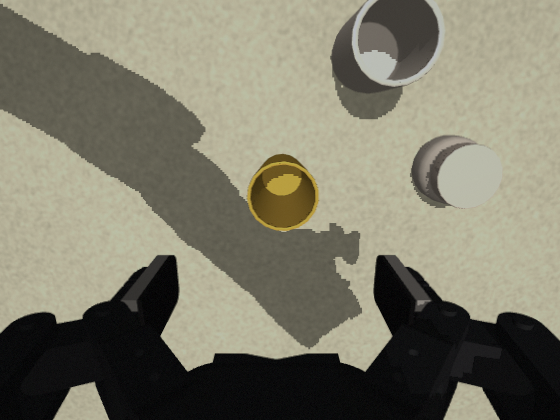

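View pics/top1.png

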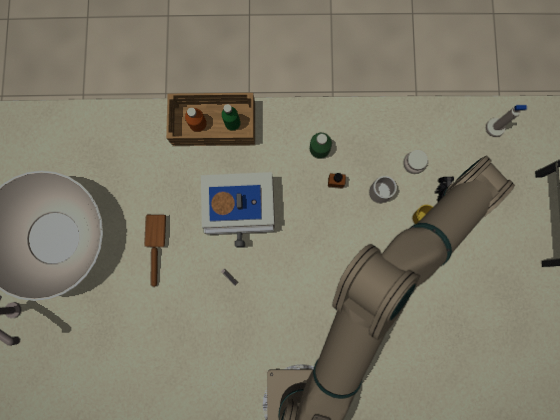

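Run:
```python
from h import *
c=calibration('wrist'); p=cv2.imread('pics/w9.png'); hsv=cv2.cvtColor(p,cv2.COLOR_BGR2HSV)
m=((hsv[...,0]>15)&(hsv[...,0]<35)&(hsv[...,1]>120)).astype(np.uint8)
m[:140]=0;m[240:]=0
n,l,st,ce=cv2.connectedComponentsWithStats(m); i=1+np.argmax(st[1:,4]); print(st[i],ce[i])
cs=cv2.findContours((l==i).astype(np.uint8),cv2.RETR_EXTERNAL,cv2.CHAIN_APPROX_NONE)[0][0].reshape(-1,2)
cs=cs[cs[:,1]>185]  # lower half: rim
e=cv2.minEnclosingCircle(cs); print(e)
w=onplane(c,cs,90)[:,:2]
A=np.c_[2*w,np.ones(len(w))]; s=np.linalg.lstsq(A,(w**2).sum(1),rcond=None)[0]; print("rim",s[:2],np.sqrt(s[2]+s[0]**2+s[1]**2))
d=np.load('w9.npy'); print("floor",np.median(cloud(c,d)[100:130,100:250,2]))
go(s[0],s[1],52,0.0)
```

```text
[ 247  154   72   77 4104] [282.31 193.65]
((282.558349609375, 195.878173828125), 35.680625915527344)
rim [ 553.97 -370.59] 28.91253008528491
floor -0.2642266445820667
t 14.03 pos [ 549.37 -367.87  213.79] rot [-3.14  0.    0.01] F [ 0.72 -0.49 -0.01] w 85.03998265256541
 slide if now [  5.36   3.03 161.76]  slide after turn [  4.61   2.72 161.79]  turn [-0.1   0.27  0.35] rows 2.5901077229014464 0.042540501922894054
```

Request:
play_rows:
  targets:
    - {"slide":[4.6,2.7,20],"turn":[0,0.3,0.4],"hand":85}
    - {"slide":[0,0,50],"turn":[0,0,0],"hand":85}
    - {"slide":[0,0,45],"turn":[0,0,0],"hand":85}
    - {"slide":[0,0,30],"turn":[0,0,0],"hand":85}
    - {"slide":[0,0,17],"turn":[0,0,0],"hand":85}

```text
clock: 14.65
eef_pos: [552.9, -369.4, 48.8]
tool_rot: [-3.138, 0.002, -0.002]
force: [-0.3, -0.2, -0.4]
width: 84.9
```

Request:
play_rows:
  targets:
    - {"slide":[0,0,0],"turn":[0,0,0],"hand":75}
    - {"slide":[0,0,0],"turn":[0,0,0],"hand":68}

```text
clock: 14.9
eef_pos: [554.8, -371.1, 53.0]
tool_rot: [-3.142, -0.002, -0.002]
force: [-0.2, -0.2, -0.1]
width: 68.0
```

Run:
```python
from h import *
go(554,-370.6,52,0.0)
p,d=get_image('wrist'); cv2.imwrite('pics/w10.png',p)
```

```text
t 14.9 pos [ 554.8  -371.07   52.97] rot [-3.14 -0.   -0.  ] F [-0.16 -0.18 -0.09] w 68.04761017576253
 slide if now [-0.8  -0.47  0.97]  slide after turn [-0.8  -0.47  0.97]  turn [-0.   -0.13 -0.09] rows 0.0214213395201311 0.014693331736155661
```

View pics/w10.png

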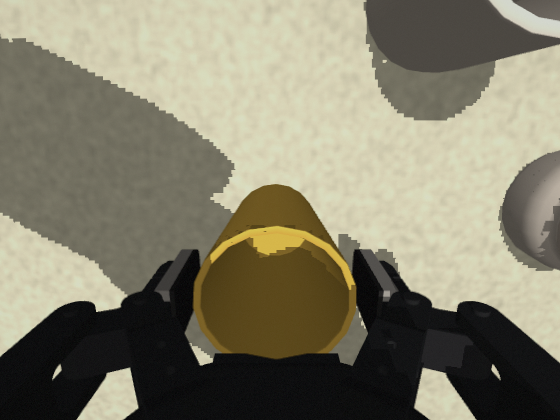

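Request:
play_rows:
  targets:
    - {"slide":[0,0,0],"turn":[0,0,0],"hand":62}
    - {"slide":[0,0,0],"turn":[0,0,0],"hand":57}
    - {"slide":[0,0,0],"turn":[0,0,0],"hand":52}
    - {"slide":[0,0,0],"turn":[0,0,0],"hand":40}
    - {"slide":[0,0,0],"turn":[0,0,0],"hand":30}

```text
clock: 15.58
eef_pos: [554.6, -370.9, 53.8]
tool_rot: [-3.141, -0.002, -0.002]
force: [-1.0, 0.5, 5.8]
width: 58.2
```

Request:
play_rows:
  targets:
    - {"slide":[0,0,0],"turn":[0,0,0],"hand":30}
    - {"slide":[0,0,-5],"turn":[0,0,0],"hand":30}
    - {"slide":[0,0,-15],"turn":[0,0,0],"hand":30}
    - {"slide":[0,0,-5],"turn":[0,0,0],"hand":30}
    - {"slide":[0,0,0],"turn":[0,0,0],"hand":30}

```text
clock: 16.2
eef_pos: [554.5, -370.5, 77.7]
tool_rot: [-3.141, -0.002, -0.001]
force: [0.2, 0.5, -0.4]
width: 58.5
```

Run:
```python
from h import *
go(554,-370.6,52,0.0)
p,d=get_image('wrist'); cv2.imwrite('pics/w11.png',p); np.save('w11.npy',d)
```

```text
t 16.2 pos [ 554.5  -370.54   77.67] rot [-3.14 -0.   -0.  ] F [ 0.21  0.5  -0.44] w 58.53594385441378
 slide if now [-0.55  0.08 25.67]  slide after turn [-0.5   0.06 25.67]  turn [-0.04 -0.1  -0.08] rows 0.41084705690763385 0.012658293453129204
```

View pics/w11.png

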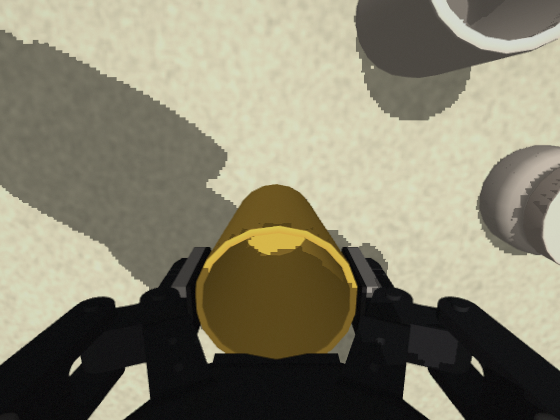

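```bash
cat > cup.py <<'E'
from h import *
def cupfit(tag,hz=36.2):
    c=calibration('wrist'); s=read_state(); R=Ro.from_euler('xyz',s["tool_rot"]); o=np.array(s["eef_pos"])
    p=cv2.imread(f'pics/{tag}.png'); best=[]
    im=p.copy(); a=np.linspace(0,2*np.pi,90); C=np.c_[np.cos(a),np.sin(a),0*a]
    # rim edge points: outer bright rim vs outside -> brightest yellow ring
    hsv=cv2.cvtColor(p,cv2.COLOR_BGR2HSV); m=((hsv[...,0]>15)&(hsv[...,0]<35)&(hsv[...,1]>120)&(hsv[...,2]>200)).astype(np.uint8)
    v,u=np.nonzero(m); w=onplane(c,np.c_[u,v],o[2]+hz); q=R.apply(w-o,inverse=True)[:,:2]
    from scipy.optimize import least_squares
    f=least_squares(lambda x:np.hypot(q[:,0]-x[0],q[:,1]-x[1])-28.5,[0,0],loss='soft_l1',f_scale=.5)
    print("n",len(q),"rim centre tool",f.x,"cost",f.cost)
    for r in (30,27):
        cv2.polylines(im,[np.int32(np.round(proj(c,o+R.apply(C*r+[*f.x,-hz]))))],True,(0,0,255),1)
    cv2.imwrite(f'pics/{tag}o.png',im); return f.x
E
python3 -c "
from cup import *
cupfit('w11')"
```

```text
n 1901 rim centre tool [0.06 0.95] cost 1282.8413597339154
```

View pics/w11o.png

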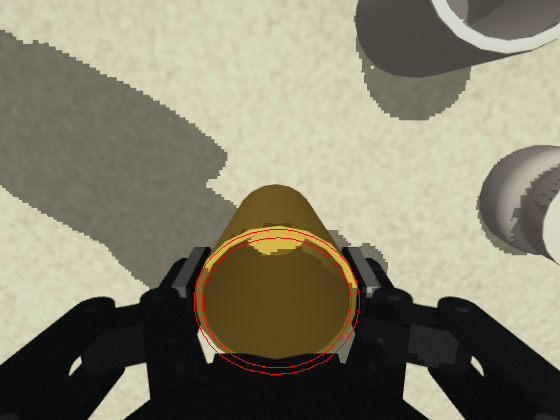

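Request:
play_rows:
  targets:
    - {"slide":[0,0,-20],"turn":[0,0,0],"hand":30}
    - {"slide":[0,0,-45],"turn":[0,0,0],"hand":30}
    - {"slide":[0,0,-50],"turn":[0,0,0],"hand":30}
    - {"slide":[0,0,-40],"turn":[0,0,0],"hand":30}
    - {"slide":[0,-10,-15],"turn":[0,0,0],"hand":30}

```text
clock: 16.88
eef_pos: [554.4, -362.3, 250.6]
tool_rot: [3.139, -0.005, -0.003]
force: [0.1, 0.6, -0.6]
width: 58.3
```

Request:
play_rows:
  targets:
    - {"slide":[0,-25,0],"turn":[0,0,0],"hand":30}
    - {"slide":[4,-40,0],"turn":[0,0,0],"hand":30}
    - {"slide":[4,-50,0],"turn":[0,0,0],"hand":30}
    - {"slide":[4,-50,0],"turn":[0,0,0],"hand":30}
    - {"slide":[4,-50,0],"turn":[0,0,0],"hand":30}

```text
clock: 17.5
eef_pos: [569.5, -142.8, 246.4]
tool_rot: [-3.139, 0.001, -0.001]
force: [0.4, 0.1, -0.0]
width: 58.5
```

Request:
play_rows:
  targets:
    - {"slide":[4,-50,0],"turn":[0,0,0],"hand":30}
    - {"slide":[4,-50,0],"turn":[0,0,0],"hand":30}
    - {"slide":[4,-50,0],"turn":[0,0,0],"hand":30}
    - {"slide":[4,-50,0],"turn":[0,0,0],"hand":30}
    - {"slide":[2,-50,0],"turn":[0,0,0],"hand":30}

```text
clock: 18.12
eef_pos: [587.6, 106.8, 246.8]
tool_rot: [-3.14, 0.001, -0.001]
force: [0.1, 0.3, -0.3]
width: 58.2
```

Request:
play_rows:
  targets:
    - {"slide":[0,-45,0],"turn":[0,0,0],"hand":30}
    - {"slide":[0,-28,0],"turn":[0,0,0],"hand":30}
    - {"slide":[0,0,0],"turn":[0,0,0],"hand":30}
    - {"slide":[0,0,0],"turn":[0,0,0],"hand":30}

```text
clock: 18.62
eef_pos: [588.2, 176.3, 247.2]
tool_rot: [-3.141, 0.001, -0.002]
force: [1.2, -0.2, -0.9]
width: 58.3
```

Run:
```python
from h import *
go(588.5,227,190,0.0)
p,d=get_image('wrist'); cv2.imwrite('pics/w12.png',p); np.save('w12.npy',d)
from cup import cupfit
cupfit('w12')
```

```text
t 18.62 pos [588.18 176.31 247.22] rot [-3.14  0.   -0.  ] F [ 1.24 -0.18 -0.88] w 58.25759124567815
 slide if now [  0.25 -50.68  57.22]  slide after turn [  0.32 -50.69  57.22]  turn [-0.01  0.05 -0.14] rows 1.2230489311942156 0.01341770278205745
n 1963 rim centre tool [0.   0.97] cost 1263.89380496178
```

View pics/w12o.png

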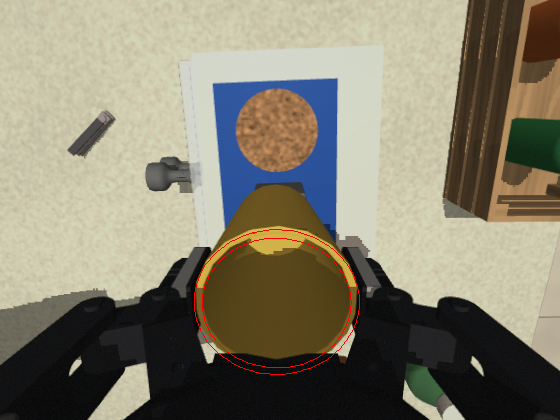

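Run:
```python
from h import *
c=calibration('wrist'); p=cv2.imread('pics/w12.png'); hsv=cv2.cvtColor(p,cv2.COLOR_BGR2HSV)
m=((hsv[...,0]>3)&(hsv[...,0]<22)&(hsv[...,1]>70)).astype(np.uint8); m[180:]=0; m[:,:225]=0;m[:,330:]=0
n,l,st,ce=cv2.connectedComponentsWithStats(m); i=1+np.argmax(st[1:,4]); print(st[i],ce[i],onplane(c,ce[i],108))
P=cloud(c,np.load('w12.npy')); print("plate top z",np.median(P[110:150,260:295,2]),"unit",np.median(P[65:75,220:330,2]))
```

```text
[ 236   89   82   83 5275] [276.31 129.91] [[588.86 226.08 108.  ]]
plate top z 108.24608760665387 unit 99.8090808632073
```

Request:
play_rows:
  targets:
    - {"slide":[0.6,-25,0],"turn":[0,0,0],"hand":30}
    - {"slide":[0,-25.8,0],"turn":[0,0,0],"hand":30}
    - {"slide":[0,0,30],"turn":[0,0,0],"hand":30}
    - {"slide":[0,0,30],"turn":[0,0,0],"hand":30}
    - {"slide":[0,0,15],"turn":[0,0,0],"hand":30}

```text
clock: 19.3
eef_pos: [588.9, 226.5, 171.3]
tool_rot: [-3.142, 0.002, -0.004]
force: [0.2, -0.4, -0.5]
width: 58.2
```

Request:
play_rows:
  targets:
    - {"slide":[0,0,5],"turn":[0,0,0],"hand":30}
    - {"slide":[0,0,0],"turn":[0,0,0],"hand":30}
    - {"slide":[0,0,0],"turn":[0,0,0],"hand":30}

```text
clock: 19.68
eef_pos: [590.3, 228.3, 168.8]
tool_rot: [-3.139, -0.002, -0.002]
force: [0.4, 0.3, 0.0]
width: 58.3
```

Run:
```python
from h import *
go(588.9,227.1,162,0.0)
for n in ('wrist','scene'):
    p,d=get_image(n); cv2.imwrite(f'pics/{n}13.png',p)
cv2.imwrite('pics/scene13z.png',cv2.resize(p[150:330,220:420],None,fx=3.3,fy=3.3,interpolation=cv2.INTER_CUBIC))
```

```text
t 19.68 pos [590.35 228.33 168.83] rot [-3.14 -0.   -0.  ] F [0.45 0.26 0.01] w 58.333084909818474
 slide if now [-1.46  1.25  6.83]  slide after turn [-1.45  1.23  6.83]  turn [-0.13 -0.13 -0.11] rows 0.11349898461155795 0.019593286346298866
```

View pics/scene13z.png

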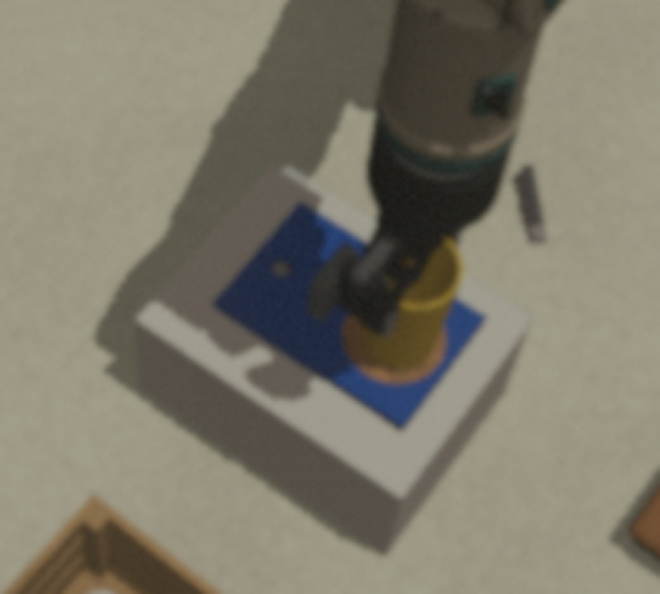

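View pics/wrist13.png

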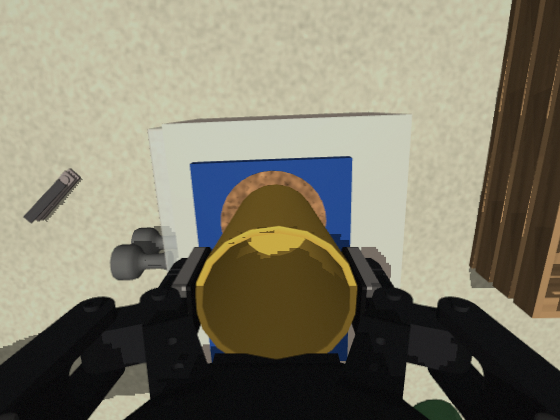

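Request:
play_rows:
  targets:
    - {"slide":[-1.4,1.2,2],"turn":[0,0,0],"hand":30}
    - {"slide":[0,0,2],"turn":[0,0,0],"hand":30}
    - {"slide":[0,0,1],"turn":[0,0,0],"hand":30}
    - {"slide":[0,0,0.5],"turn":[0,0,0],"hand":30}
    - {"slide":[0,0,0],"turn":[0,0,0],"hand":30}

```text
clock: 20.4
eef_pos: [588.2, 227.1, 162.2]
tool_rot: [-3.14, -0.0, -0.002]
force: [0.0, 0.4, -1.8]
width: 58.3
```

Request:
play_rows:
  targets:
    - {"slide":[0,0,0.5],"turn":[0,0,0],"hand":30}
    - {"slide":[0,0,0],"turn":[0,0,0],"hand":30}

```text
clock: 20.65
eef_pos: [588.3, 227.2, 161.9]
tool_rot: [-3.14, -0.001, -0.002]
force: [-1.2, -0.3, 0.7]
width: 58.3
```

Request:
play_rows:
  targets:
    - {"slide":[0,0,0.5],"turn":[0,0,0],"hand":30}
    - {"slide":[0,0,0],"turn":[0,0,0],"hand":30}

```text
clock: 20.9
eef_pos: [588.3, 227.2, 161.8]
tool_rot: [-3.14, -0.001, -0.002]
force: [-1.0, -0.1, 5.3]
width: 58.4
```

Request:
play_rows:
  targets:
    - {"slide":[0,0,0],"turn":[0,0,0],"hand":59}
    - {"slide":[0,0,0],"turn":[0,0,0],"hand":62}
    - {"slide":[0,0,0],"turn":[0,0,0],"hand":68}
    - {"slide":[0,0,0],"turn":[0,0,0],"hand":76}
    - {"slide":[0,0,0],"turn":[0,0,0],"hand":82}

```text
clock: 21.52
eef_pos: [588.2, 227.1, 161.1]
tool_rot: [-3.14, -0.0, -0.002]
force: [-0.4, -0.1, 0.4]
width: 81.9
```

Run:
```python
from h import *
go(588.9,227.1,162,0.0)
p,d=get_image('wrist'); cv2.imwrite(f'pics/w14.png',p)
```

```text
t 21.52 pos [588.16 227.07 161.1 ] rot [-3.14 -0.   -0.  ] F [-0.41 -0.11  0.35] w 81.88716259734899
 slide if now [ 0.74 -0.04 -0.9 ]  slide after turn [ 0.74 -0.03 -0.9 ]  turn [-0.08 -0.02 -0.1 ] rows 0.01866201684344643 0.01158071655825214
```

View pics/w14.png

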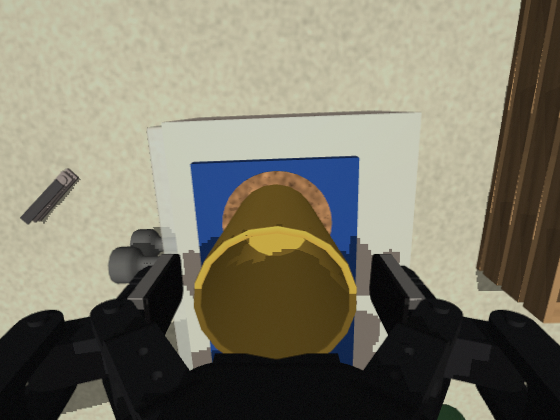

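Cup is free of both fingers and centred on the cork; retreat straight up.

Request:
play_rows:
  targets:
    - {"slide":[0,0,-6],"turn":[0,0,0],"hand":85}
    - {"slide":[0,0,-20],"turn":[0,0,0],"hand":85}
    - {"slide":[0,0,-40],"turn":[0,0,0],"hand":85}
    - {"slide":[0,0,-50],"turn":[0,0,0],"hand":85}
    - {"slide":[0,0,-20],"turn":[0,0,0],"hand":85}

```text
clock: 22.2
eef_pos: [589.6, 226.9, 301.1]
tool_rot: [-3.138, -0.006, -0.002]
force: [-0.5, 1.0, 0.5]
width: 85.1
```

Request:
play_rows:
  targets:
    - {"slide":[0,0,0],"turn":[0,0,0],"hand":85}
    - {"slide":[0,0,0],"turn":[0,0,0],"hand":85}
    - {"slide":[0,0,0],"turn":[0,0,0],"hand":85}
    - {"slide":[0,0,0],"turn":[0,0,0],"hand":85}

```text
clock: 22.7
eef_pos: [587.7, 226.8, 296.2]
tool_rot: [-3.141, 0.001, -0.002]
force: [-0.5, 0.7, -0.1]
width: 85.0
```

Run:
```python
from h import *
go(588.9,227.1,162,0.0)
for n in ('wrist','scene','top'):
    p,d=get_image(n); cv2.imwrite(f'pics/{n}15.png',p); np.save(f'{n}15.npy',d)
p=cv2.imread('pics/wrist15.png'); c=calibration('wrist'); P=cloud(c,np.load('wrist15.npy')); hsv=cv2.cvtColor(p,cv2.COLOR_BGR2HSV)
b=(hsv[...,0]>100)&(hsv[...,0]<130)&(hsv[...,1]>120)&(P[...,2]>95)&(P[...,2]<125); b=cv2.erode(b.astype(np.uint8),np.ones((5,5)))>0
q=P[b]; print("plate plane",np.linalg.lstsq(np.c_[q[:,:2]-[591,190],np.ones(len(q))],q[:,2],rcond=None)[0])
m=((hsv[...,0]>15)&(hsv[...,0]<35)&(hsv[...,1]>120)).astype(np.uint8)&(np.abs(P[...,2]-198)<6); 
n,l,st,ce=cv2.connectedComponentsWithStats(m.astype(np.uint8)); i=1+np.argmax(st[1:,4]); q=P[l==i]
print("rim",st[i],q.min(0),q.max(0),q.mean(0)); 
A=np.c_[q[:,:2]-q[:,:2].mean(0),np.ones(len(q))]; print("rim plane",np.linalg.lstsq(A,q[:,2],rcond=None)[0])
```

```text
t 22.7 pos [587.73 226.8  296.22] rot [-3.14  0.   -0.  ] F [-0.54  0.66 -0.06] w 85.03676404620205
 slide if now [  1.31  -0.21 134.22]  slide after turn [  1.17  -0.3  134.22]  turn [-0.04  0.06 -0.1 ] rows 2.1475497447117755 0.011891504538135278
plate plane [  0.     0.   108.11]
rim [ 237  161   78   77 1136] [558.57 198.19 192.04] [616.6  257.38 200.4 ] [588.57 225.68 197.13]
rim plane [  0.     0.02 197.13]
```

View pics/wrist15.png

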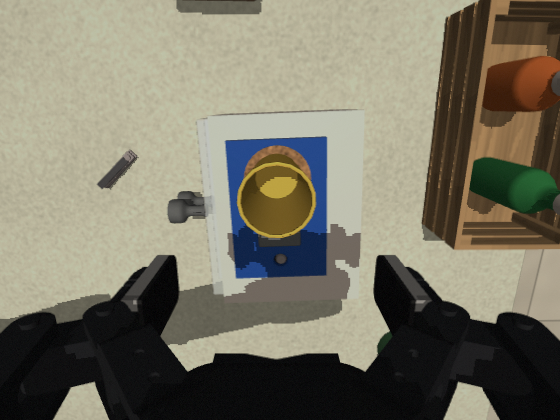

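View pics/scene15.png

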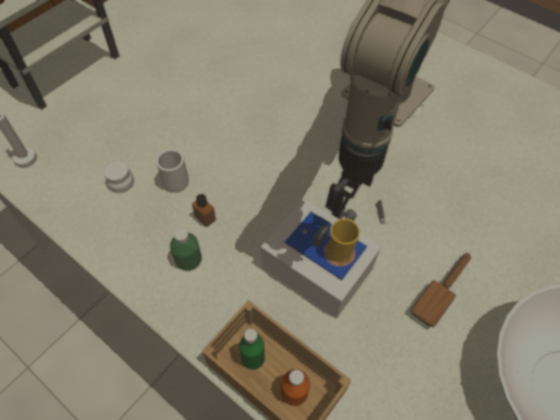

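```bash
python3 -c "
from cell import *
print(finish_job())"
```

```text
the job is handed in; nothing more can be done
None
```

The plate is back on the drawer unit, flat over the pin, and the yellow cup stands upright in the middle of the cork round. I handed the job in at about 22.9 s of the 72 s allowed. No verdict is reported.

- **Plate:** I found the pin with the wrist camera, about 6 mm from the disc's centre. I carried the plate by its grip and lined the hole up over the pin by eye in the images. It then came down over the pin in steps of about 1 mm or less, with no contact force felt, so no sliding search was needed. I let go about 0.2 mm above the unit's top.
- **Cup:** I gripped it around the rim from above and set it down until I felt about 5 N. I opened the gripper slowly and backed straight up.

**Last checks, before handing in:**
- The plate's top measured level at z of about 108.1 mm, against about 99.8 mm for the unit's top measured earlier. The pin was visible in the hole.
- The cup's rim centre measured about (588, 227) mm and the cork's centre (588.9, 226.1) mm, so they are about 1–2 mm apart.
- The rim plane showed a tilt of about 0.02 rad, which is within the camera's noise.
- The gripper was open and well clear, and the bystanders looked unmoved in the scene picture. I compared their positions only by eye.

One reading disagreed. A picture taken while the arm was still settling after I released the plate put everything about 2 mm too low. Later settled views cleared that up.

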